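# Clamp the sample jar and unscrew its tight cap

### The arm

A 7-joint arm with a two-finger parallel gripper is mounted at the origin on a cart in front of the work surface, level with it; the furniture and walls round the work are solid. World frame = base frame: x ahead of the robot, y to its left, z up, the work surface at z = 0. Lengths are in mm, angles in rad, forces in N, time in s.
With the tool pointing down it reaches from about 375 to 925 mm from the base axis. Payload 3.1 kg.
Tool frame: the origin (TCP) lies midway between the tips of the shut fingers; the grasp point (between the pads) lies 19 mm behind it (manip.tcp_to_grasp is the distance from the TCP to the grasp point, in mm); x points along the fingers, y is the direction in which the jaws open and shut, and the axes are right-handed (so a half turn about x gives the same grasp; the last joint's range is limited). The gripper opens to 85 mm and grips with 20 to 120 N. Pads are 22 mm wide; open, the fingers measure 114 mm over their backs; the gripper's body (76 mm by 85 mm) begins 54 mm behind the grasp point. The pads swing forward as they close: fully open they stand 13 mm farther back than shut.
Start: joints at [1.097, 0.383, 0.044, 1.598, -0.018, 1.161, -0.05], TCP at [238.58, -604.634, 231.269] pointing down, gripper open.
Joint ranges: [-2.61, 2.61], [-0.41, 2.15], [-1.48, 1.57], [0, 2.5], [-1.57, 4.71], [0.05, 1.97], [-2.85, 2.85]. Speed limits (rad/s): [2.79, 2.79, 3.14, 3.14, 3.14, 3.14, 3.14].

### API

Orientations are given as a unit quaternion [w, x, y, z].
In Python, from rig import manip, planner, readout, optics, job gives the robot as it stands. Calls block until the motion is done:
- manip.move_pose(position, orientation): joint-space move of the TCP to a pose.
- manip.line_to(position, orientation=None, rate=150, max_force=None): straight line of the TCP; orientation=None keeps the orientation; rate is the mean speed in mm/s. With max_force (N) it stops when the force on the tool has changed by that much, and returns True; else False.
- manip.movej(angles): joint-space move.
- manip.open_jaws() and manip.clamp(strength=None): open the fingers fully, or close them until they stop; strength is the grip in N (None keeps the last).
- manip.sleep(seconds).
- planner.inverse_kinematics(position, orientation): joint angles nearest the present ones, or None.
- readout.get_obs(): the state.
- optics.grab_frame(name): name is "scene" or "top" or "wrist"; returns a dict with "frame" (400x640x3 uint8, red, green, blue), "depth" (400x640 float32, mm along the optical axis (not along the pixel's ray), 0 where there is no reading), "intrinsics" (3x3 intrinsics, pixels), "dist_coeffs" ([k1, k2, p1, p2, k3] as OpenCV has them; the pictures are not rectified), "R" (3x3) and "t" (3): a world point X has camera coordinates R X + t; the wrist camera has in their place "T_tool_cam" (4x4, takes a point from camera to tool coordinates, whose origin is the TCP and whose axes are the tool frame's). Camera axes: x right, y down, z forward; pixel columns grow to the right and rows downward; lengths in mm; the calibration is good to about 2 mm. A picture is of the moment at which its call begins: read the wrist's pose just before it.
A pose or a line that the arm cannot do raises manip.PlanningError and nothing moves.
- job.finish_job(): hands the job in, once; it reports no verdict.
The state is a dict: "t": time; "joint_positions": joint angles; "joint_vel": joint speeds; "joint_efforts": joint torques, N m; "eef_pos": TCP position; "orientation": TCP orientation; "wrist_force": force on the tool from outside, world axes, zero at the start; "wrist_torque": the same for the moment, N m; "grip_width": opening from 0.0 (shut) to 1.0 (fully open).
Only numpy, scipy, OpenCV 4.12 (cv2) and the standard library are available. Lean on these libraries where they do the work, as an engineer would, in place of code of your own. Each camera call takes 0.05 s, during which the arm holds its last target.

### The job

The amber sample jar stands loose in the bench clamp: swing the clamp's red-knobbed cam lever fully over so that the jaw locks the jar, then grip the tight white cap and turn it counter-clockwise (seen from above) just until its threads let go, where the red mark on the cap meets the white mark on the jar. Lift the cap straight up and finish while still holding it, level and centred over the jar, about two centimetres clear of the mouth; do not let go of it or put it down. The jar must stay clamped and must not turn with the cap, and the other things on the bench stay where they are.

Things in the scene. Friction and masses are not known exactly. Their poses are not given: they have to be found in the camera images.
- clamp: Grey jar clamp bolted to the bench: base plate 110 mm (x) by 215 mm (y, from -145 to +70), 12 mm thick, with a black vee jaw at +y and a sliding jaw at -y (up to 50 mm above the bench). Origin on the bench surface, below the axis that the clamped jar takes. The cam lever pivots about a vertical axis at x = 0, y = -92 mm.
- cam_lever (a joint): Lever angle, rad, counter-clockwise from above. 0 = fully open (arm along the clamp's -x), 1.57 = end stop, locked (arm along its -y); begins at 0 to 0.12. It drives the sliding jaw up to 9 mm toward +y; near the end stop the jaw presses the jar into the vee with about 30 N. It takes 4 to 7 N at the knob and stays where it is left.
- lever_knob (a point): Middle of the lever's red upright knob, a cylinder 22 mm in diameter and 42 mm tall (53 to 95 mm above the bench; this point is at 74 mm), 85 mm from the lever's pivot. It can be gripped from above; it swings round with the lever.
- jaw_pad: Black rubber pad, 44 mm wide and 30 mm tall, on the sliding jaw; it presses on the jar's -y side (clamp axes). Origin at the foot of its pressing face.
- jar: Amber jar, 66 mm in diameter, 0.3 kg, on the clamp's plate (12 mm above the bench) with 2 to 3 mm of play; locking shifts it a few mm. Origin at the centre of its underside, z up, +x toward the white mark. Neck 41 mm in diameter, thread ramps 50 mm across; rim 74.5 mm above the origin, with a springy black sealing ring that pushes the cap up.
- jar_mark (a point): The white mark on the jar's side near the shoulder, 33 mm from the axis, 50 mm above the jar's underside.
- jar_mouth (a point): Centre of the jar's mouth, 76.5 mm above its underside, at the top of the sealing ring while the cap is on; the ring rises 2.5 mm more when free.
- cap: White ribbed screw cap, 56 mm in diameter and 24 mm tall, 40 g, hollow from below. Origin at the centre of its lower edge, z up; screwed on, it is 64 to 65 mm above the jar's underside (76 mm above the bench). Its +x axis points to the red mark; at the start its yaw is 1.05 to 1.45 rad less than the jar's. Unscrewing takes a moment of roughly 0.15 to 0.35 N m.
- closed_jar: White sample jar with a blue cap, 58 mm in diameter and 90 mm tall, a bystander.
- small_jar: White sample jar with a white cap, 52 mm in diameter and 76 mm tall, a bystander.
- spool: Green spool, 68 mm in diameter and 30 mm tall, a bystander.
- cap_mark (a point): The red mark on the cap's top edge, 28 mm from its axis. Turning counter-clockwise seen from above brings it to the jar's white mark. The threads let go 0.35 rad before the marks meet and the cap springs up about 2 mm; a stop blocks it 0.25 rad past the marks. With the marks within 0.25 rad it lifts straight off.
There are look-alikes about, which are no part of the job. Several things have the shape of the cap; the one meant has the colours described above.

How it is judged:
By the outcome, as a careful person would: the job done as asked, in the order asked, and still so for the second after the job is handed in, while the arm keeps its last pose, push and grip.
It also fails if it takes over 48 s, if anything falls off the work surface, if the arm or the gripper's body presses on something with over 40 N, if the wrist force passes 120 N, or if a joint passes its speed limit or range.

## Working session

There is one attempt and no reset: what is moved stays moved. The work goes in short steps, each a Python script; the robot and the scene stay as the last script left them, time stands still between calls to the robot, and variables do not carry over. Pictures are saved under pics/ and viewed, and the job is handed in when it is done.

```bash
ls; mkdir -p pics
python3 - <<'E'
from rig import manip, planner, readout, optics, job
import cv2
o=readout.get_obs();print(o)
for n in("scene","top","wrist"):
    f=optics.grab_frame(n);cv2.imwrite(f"pics/{n}0.png",f["frame"][:,:,::-1])
    print(n,{k:v for k,v in f.items() if k not in("frame","depth")})
E
```

```text
pics
{'t': 0.0, 'joint_positions': array([ 1.09718832,  0.38385176,  0.04381411,  1.59957076, -0.01790467,
        1.16118697, -0.04990951]), 'joint_vel': array([ 0.0008707 , -0.00024925, -0.0002822 ,  0.00031664, -0.00066475,
        0.00031351, -0.0004113 ]), 'joint_efforts': array([-4.00354327e-05, -4.33459675e+01,  1.02466576e+00, -2.49513745e+01,
        1.04461616e-02,  1.14168655e-02, -4.65192898e-07]), 'eef_pos': array([ 238.22923023, -603.76206173,  229.8775068 ]), 'orientation': array([-0.13121581, -0.69443559, -0.13301967,  0.69487221]), 'wrist_force': array([-0.20843266,  0.61493888,  0.12067124]), 'wrist_torque': array([ 0.02536621, -0.01273794,  0.02622622]), 'grip_width': 1.0016275609168672}
scene {'intrinsics': array([[384.92301555,   0.        , 323.30346458],
       [  0.        , 384.92301555, 202.57583165],
       [  0.        ,   0.        ,   1.        ]]), 'dist_coeffs': array([-0.05754592,  0.        ,  0.        ,  0.        ,  0.        ]), 'R': array([[-0.26015441,  0.96552859,  0.0086149 ],
       [ 0.74498009,  0.2063893 , -0.63435647],
       [-0.6142673
[... 476 characters left out ...]
427003, -0.99232739]]), 't': array([-30.66995436, 627.27957404, 993.48792054])}
wrist {'intrinsics': array([[277.16133874,   0.        , 316.12319977],
       [  0.        , 277.16133874, 203.60065792],
       [  0.        ,   0.        ,   1.        ]]), 'dist_coeffs': array([-0.03722715,  0.        ,  0.        ,  0.        ,  0.        ]), 'T_tool_cam': array([[-4.09354598e-06, -2.77264769e-01,  9.60793551e-01,
        -1.42802305e+02],
       [ 9.99999719e-01, -7.21738621e-04, -2.04017967e-04,
         3.29694060e-01],
       [ 7.50008807e-04,  9.60793280e-01,  2.77264694e-01,
        -6.98340572e+01],
       [ 0.00000000e+00,  0.00000000e+00,  0.00000000e+00,
         1.00000000e+00]])}
```

View pics/scene0.png

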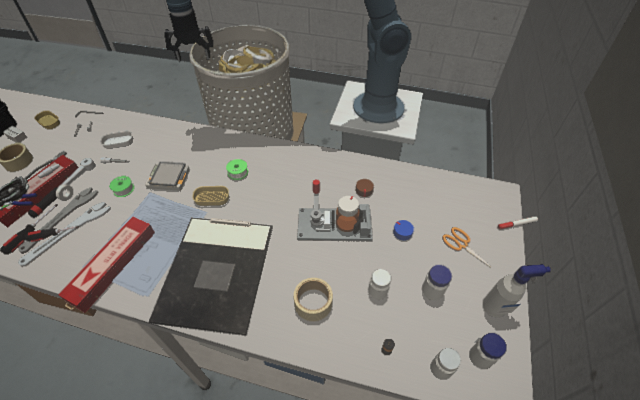

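View pics/top0.png

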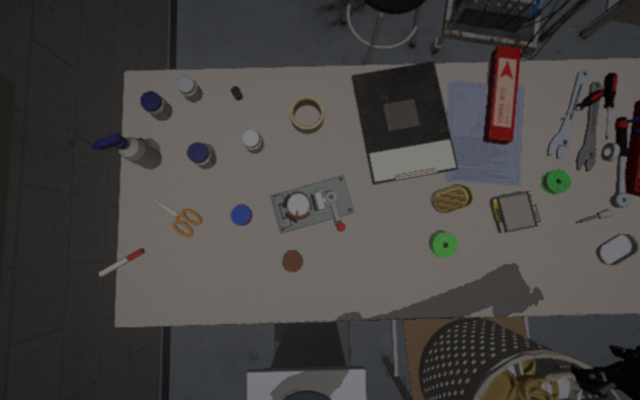

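The white cap in the clamp is at about (298,206) in top, with its red knob at (341,227). The look-alikes are the blue cap at (241,215), the brown cap at (292,261), and white-capped jars at (252,140) and (187,86). Only the cap at (298,206) sits on the amber jar in the clamp. I'll enlarge to confirm.

```bash
cat > h.py <<'E'
import numpy as np, cv2
from scipy.spatial.transform import Rotation as Rot
from rig import manip, planner, readout, optics, job
def ray(f,uv,obs=None):
    K,d=f["intrinsics"],f["dist_coeffs"]
    p=cv2.undistortPoints(np.array(uv,float).reshape(-1,1,2),K,d).reshape(-1,2)
    v=np.c_[p,np.ones(len(p))]
    if "R" in f: R=f["R"].T; o=-R@f["t"]
    else:
        q=obs["orientation"]; Rt=Rot.from_quat(q[[1,2,3,0]]).as_matrix(); T=f["T_tool_cam"]
        R=Rt@T[:3,:3]; o=Rt@T[:3,3]+obs["eef_pos"]
    return o, v@R.T
def plane(f,uv,z,obs=None):
    o,v=ray(f,uv,obs); return o+v*((z-o[2])/v[:,2])[:,None]
def quat(ang):
    # tool x down, tool y at heading ang in world xy
    x=np.array([0,0,-1.]);y=np.array([np.cos(ang),np.sin(ang),0]);z=np.cross(x,y)
    q=Rot.from_matrix(np.c_[x,y,z]).as_quat(); return q[[3,0,1,2]]
def save(n,im,box=None,s=1):
    if box: u0,v0,u1,v1=box; im=im[v0:v1,u0:u1]
    cv2.imwrite("pics/"+n+".png",cv2.resize(im,None,fx=s,fy=s,interpolation=cv2.INTER_CUBIC)[:,:,::-1])
def blobs(im,mask,minA=4):
    n,l,st,c=cv2.connectedComponentsWithStats(mask.astype(np.uint8)); return [(st[i],c[i]) for i in range(1,n) if st[i][4]>=minA]
def red(im):
    h=cv2.cvtColor(im,cv2.COLOR_RGB2HSV); return ((h[...,0]<6)|(h[...,0]>172))&(h[...,1]>150)&(h[...,2]>80)
E
python3 - <<'E'
from h import *
f=optics.grab_frame("top");im=f["frame"];save("top1",im,(260,160,370,240),7)
g=optics.grab_frame("scene");save("scene1",g["frame"],(290,165,385,245),7)
for n,ff,b in(("top",f,(260,160,370,280)),("scene",g,(290,165,385,245))):
    m=red(ff["frame"]);k=np.zeros_like(m);k[b[1]:b[3],b[0]:b[2]]=1
    for s,c in blobs(None,m&k): print(n,s,c,plane(ff,[c],74 if True else 0))
print(plane(f,[[298,206]],100),plane(f,[[252,140]],76),plane(f,[[292,261]],0))
o=readout.get_obs();Rr=Rot.from_quat(o["orientation"][[1,2,3,0]]).as_matrix();print(Rr)
E
```

```text
top [338 223   7   7  38] [340.81578947 226.31578947] [[ 530.93727102 -103.87894194   74.        ]]
top [289 252   3   4   9] [290.11111111 253.66666667] [[463.68058116  29.90524306  74.        ]]
scene [313 180   6   5  23] [315.56521739 182.08695652] [[ 512.84492225 -107.70504946   74.        ]]
[[584.80019434   5.79902534 100.        ]] [[767.92936704 127.09661903  76.        ]] [[440.79497071  30.3871268    0.        ]]
[[-5.51602674e-04  3.67097769e-01 -9.30182199e-01]
 [ 1.18557260e-03 -9.30181447e-01 -3.67098176e-01]
 [-9.99999145e-01 -1.30529087e-03  7.78695158e-05]]
```

```bash
echo
```

```text
(no output)
```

View pics/top1.png

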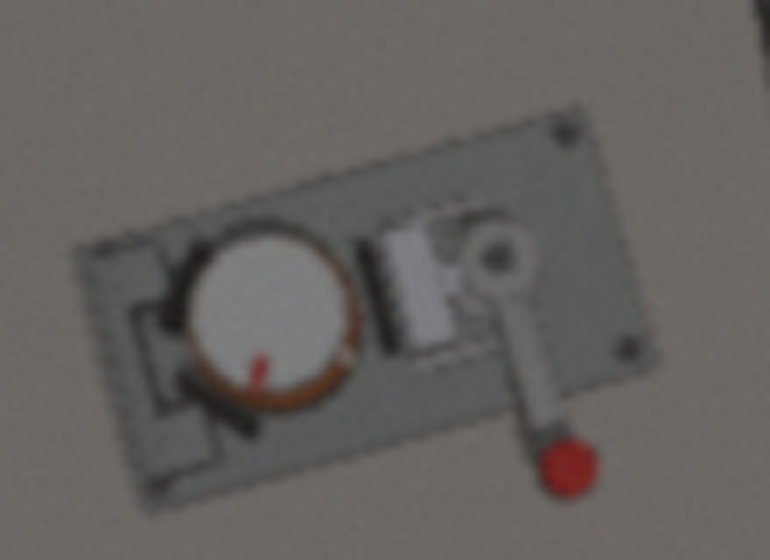

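View pics/scene1.png

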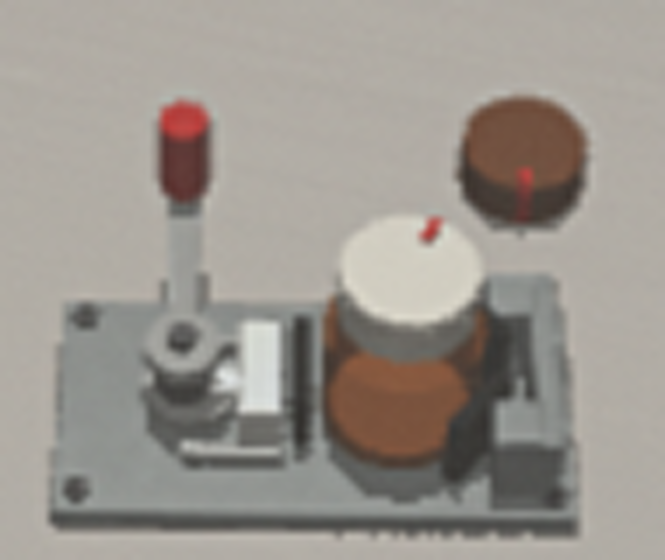

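The crop confirms it: amber jar, white cap with a red mark at about (297,213), and the white jar mark at (309,210). Next I work out the clamp pose from the plate corners and look at the lever pivot and knob.

Run:
```python
from h import *
f=optics.grab_frame("top");g=optics.grab_frame("scene")
c=lambda L:(np.array(L,float)-3)/7+[260,160]
s=lambda L:(np.array(L,float)-3)/7+[290,165]
W=plane(f,c([(75,250),(578,108),(655,365),(148,512)]),12)
L=np.array([(55,70),(55,-145),(-55,-145),(-55,70)],float)
def fit(W):
    W=W[:,:2];a=L-L.mean(0);b=W-W.mean(0)
    yaw=np.arctan2((a[:,0]*b[:,1]-a[:,1]*b[:,0]).sum(),(a*b).sum())
    R=np.array([[np.cos(yaw),-np.sin(yaw)],[np.sin(yaw),np.cos(yaw)]])
    t=W.mean(0)-R@L.mean(0);return yaw,R,t,W-(L@R.T+t)
yaw,R,t,res=fit(W);print("top clamp",yaw,t,res.round(1).tolist())
print("pivot expected",R@[0,-92]+t)
for a in(0,.12,1.57):print(a,"knob exp",R@(np.array([0,-92])-85*np.array([np.cos(a),np.sin(a)]))+t)
print("knob top seen",plane(f,c([(567,468)]),95),plane(g,s([(185,120)]),95))
print("cap top",plane(f,c([(272,312)]),100.5),plane(g,s([(412,268)]),100.5))
P=plane(f,c([(261,357)]),100.5)[0]; C=plane(f,c([(272,312)]),100.5)[0];print("capyaw",np.arctan2(*(P-C)[[1,0]]))
M=plane(f,c([(347,353)]),62)[0];print("jarmark",M,np.arctan2(*(M-C)[[1,0]]))
p=R@(np.array([0,-92])-85*np.array([np.cos(.05),np.sin(.05)]))+t
for k in(0,1):
  for a in(0,.5,1,1.57):
    p=R@(np.array([0,-92])-85*np.array([np.cos(a),np.sin(a)]))+t
    print(k,a,planner.inverse_kinematics([*p,59],quat(yaw+np.pi/2+a+k*np.pi)))
```

```text
top clamp 0.25479065705595894 [589.17708426   8.07960378] [[0.1, -2.3], [-1.5, 2.1], [0.2, 2.6], [1.2, -2.4]]
pivot expected [612.36502459 -80.9502756 ]
0 knob exp [ 530.10915777 -102.37391612]
0.12 knob exp [ 533.26536095 -112.0668823 ]
1.57 knob exp [ 633.72315577 -163.22317657]
knob top seen [[ 529.98177574 -101.93701755   95.        ]] [[ 529.52905312 -101.52264238   95.        ]]
cap top [[589.50543583   4.5840352  100.5       ]] [[586.17356973   7.04185114 100.5       ]]
capyaw 2.8831769405023815
jarmark [576.75403208 -21.75557042  62.        ] -2.0216555414416266
0 0 [ 0.66228653  0.48963511 -0.64703872  1.96130649  0.39858339  0.8190346
  1.61976024]
0 0.5 [ 1.10908862  0.88430178 -1.25049839  1.87876121  0.9453266   1.13272204
  1.81495917]
0 1 [-0.69672319  1.10777949  1.36253975  1.86145628 -1.16615631  1.26061775
 -2.40624581]
0 1.57 [ 0.15312966  0.57779596  0.04666166  1.70327569 -0.03358579  0.86129797
 -2.67348889]
1 0 [ 0.39880644  0.42563612 -0.33143944  1.97352073  0.19371621  0.77252641
 -1.36050831]
1 0.5 [ 0.47592595  0.47301949 -0.35971805  1.90550276  0.22498581  0.80213052
 -0.82091328]
1 1 [ 0.5389613   0.54607773 -0.4209427   1.80392046  0.28589249  0.85183693
 -0.33368271]
1 1.57 [ 0.5867565   0.64343817 -0.52738555  1.67957062  0.38786693  0.92451728
  0.16345905]
```

Run:
```python
from h import *
yaw=.2548;q=quat(yaw-np.pi/2)
manip.move_pose([530,-102,160],q)
o=readout.get_obs();print(o["t"],o["eef_pos"],o["wrist_force"],o["joint_positions"])
f=optics.grab_frame("wrist");save("w1",f["frame"])
for s,c in blobs(None,red(f["frame"]),30): print(s,c,plane(f,[c],90,o))
```

```text
2.45 [ 529.98643644 -103.62705783  160.09783965] [ 0.75185956 -0.90590041  0.42695064] [ 0.42674405  0.27909597 -0.35371864  1.91431924  0.11698547  0.96761137
 -1.29930391]
[ 66 100  10   9  36] [ 70.16666667 103.94444444] [[567.66480783  95.8105834   90.        ]]
[170 127   9  14  78] [174.02564103 133.8974359 ] [[564.5785949   15.46135005  90.        ]]
[303 205  24  23 427] [314.41920375 215.82435597] [[ 527.93657529 -103.13611963   90.        ]]
[173 217   7  13  71] [175.91549296 222.94366197] [[493.45788732   5.8481081   90.        ]]
```

View pics/w1.png

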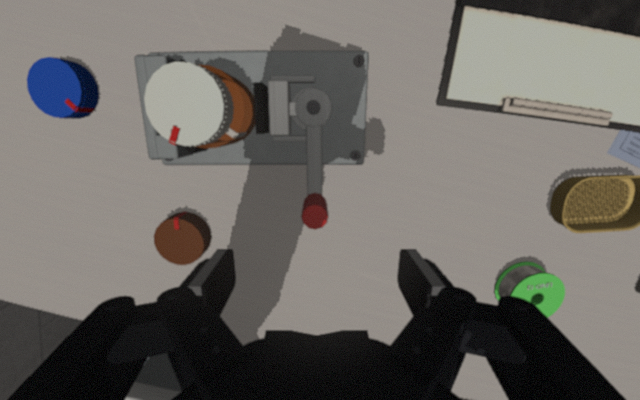

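The wrist view shows the knob at (314,216), centred between the fingers and within about 2 mm of the earlier fixes. Next I descend, grip it and swing it.

Run:
```python
from h import *
yaw=.2548;pv=np.array([612.4,-81.0]);k0=np.array([529.7,-102.3])
st=lambda m:(lambda o:print(m,round(o["t"],2),o["eef_pos"].round(1),o["wrist_force"].round(1),o["wrist_torque"].round(2),round(o["grip_width"],3)))(readout.get_obs())
manip.line_to([*k0,60],quat(yaw-np.pi/2),rate=120,max_force=15);st("down")
manip.clamp(30);st("grip")
a0=np.arctan2(*(pv-k0)[::-1])-yaw;print("a0",a0)
for a in np.linspace(a0,1.45,9)[1:]:
    h=yaw+a
    p=pv-85*np.array([np.cos(h),np.sin(h)])
    hit=manip.line_to([*p,60],quat(h-np.pi/2),rate=90,max_force=45);st("%.2f %s"%(a,hit))
    if hit:break
```

```text
down 3.48 [ 530.5 -102.4   60.7] [ 0.3 -0.1  1.1] [-0.08  0.03  0.  ] 1.003
grip 4.08 [ 529.8 -102.3   60.3] [-1.1 -0.2  3.1] [0.   0.15 0.06] 0.246
a0 -0.002721200576877192
0.18 False 4.41 [ 535.3 -116.7   60.3] [-1.3  0.2  3.3] [0.14 0.36 0.3 ] 0.249
0.36 False 4.74 [ 543.2 -129.9   60.3] [-1.7  0.3  4.5] [0.14 0.4  0.47] 0.25
0.54 False 5.08 [ 553.7 -141.8   60.3] [0.2 0.1 4. ] [0.16 0.13 0.26] 0.245
0.72 False 5.41 [ 565.6 -151.    60.3] [0.2 0.8 5.7] [0.22 0.14 0.3 ] 0.246
0.91 False 5.74 [ 579.4 -158.1   60.3] [0.6 2.1 3.1] [ 0.37 -0.11  0.29] 0.25
1.09 False 6.08 [ 593.9 -162.6   60.3] [0.9 2.9 4.5] [ 0.57 -0.09  0.25] 0.246
1.27 False 6.41 [ 608.9 -164.2   60.3] [-0.3  3.8  5.1] [ 0.65 -0.02  0.2 ] 0.249
1.45 False 6.74 [ 623.2 -163.6   60.3] [-1.3  2.3  6.3] [0.58 0.4  0.32] 0.247
```

Run:
```python
from h import *
yaw=.2548;pv=np.array([612.4,-81.0])
st=lambda m:(lambda o:print(m,round(o["t"],2),o["eef_pos"].round(1),o["wrist_force"].round(1),round(o["grip_width"],3)))(readout.get_obs())
for a in np.arange(1.49,1.76,.04):
    h=yaw+a;p=pv-85*np.array([np.cos(h),np.sin(h)])
    hit=manip.line_to([*p,60],quat(min(h,yaw+1.57)-np.pi/2),rate=40,max_force=20);st("%.2f %s"%(a,hit))
    if hit or np.linalg.norm(readout.get_obs()["wrist_force"][:2])>22:break
f=optics.grab_frame("top");save("top2",f["frame"],(260,160,370,240),7)
```

```text
1.49 False 6.99 [ 625.6 -163.2   60.3] [-4.   4.   7.8] 0.25
1.53 False 7.24 [ 628.7 -162.6   60.2] [-4.7  4.2  9.6] 0.245
1.57 False 7.49 [ 631.8 -161.8   60.3] [-5.3  3.4  9.3] 0.247
1.61 False 7.74 [ 631.8 -161.9   60.1] [-11.7   2.5  14.8] 0.248
1.65 False 7.99 [ 631.8 -162.    60. ] [-16.8   1.9  19.3] 0.244
1.69 False 8.24 [ 631.8 -162.    59.9] [-24.1   0.3  24.5] 0.253
```

View pics/top2.png

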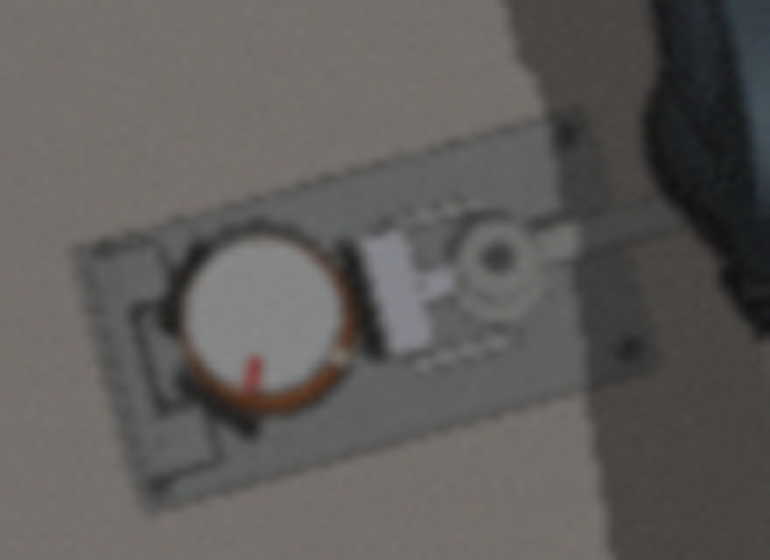

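The lever is at its end stop: position stalled at 631.8 while the force rose to 24 N. The arm now lies along -y, and the jaw pad touches the jar in the picture. I relieve the push, release and re-measure the cap.

Run:
```python
from h import *
yaw=.2548;pv=np.array([612.4,-81.0])
st=lambda m:(lambda o:print(m,round(o["t"],2),o["eef_pos"].round(1),o["wrist_force"].round(1),round(o["grip_width"],3)))(readout.get_obs())
h=yaw+1.59;p=pv-84.5*np.array([np.cos(h),np.sin(h)])
manip.line_to([*p,60.5],rate=60);st("relax")
manip.open_jaws();st("open")
manip.line_to([*p,190],rate=250);st("up")
for hh in np.linspace(.8,2.3,6): print(round(hh,2),planner.inverse_kinematics([588,6,72],quat(hh)))
manip.move_pose([588,6,190],quat(.8));o=readout.get_obs();st("hover")
f=optics.grab_frame("wrist");save("w2",f["frame"],(160,80,480,320),2.5)
g=optics.grab_frame("scene");save("scene2",g["frame"],(290,165,385,245),7)
```

```text
relax 8.58 [ 631.7 -161.9   60.1] [-5.9  3.   8.2] 0.247
open 9.22 [ 635.3 -162.4   60.4] [-0.1 -0.1 -0.8] 1.0
up 9.89 [ 634.3 -162.5  189. ] [-0.4 -0.6 -0.9] 1.002
0.8 [ 0.53110007  0.58816856 -0.76508409  1.83604319  0.50329305  0.92188736
  0.33586914]
1.1 [ 0.56614463  0.60742166 -0.81338699  1.83452365  0.54085843  0.93648455
  0.60910582]
1.4 [ 0.59940515  0.62795124 -0.86032027  1.83311466  0.5783541   0.95219059
  0.88272176]
1.7 [ 0.64218519  0.65822876 -0.92262003  1.83135255  0.62971103  0.97563295
  1.14716183]
2.0 [ 0.67938883  0.68891305 -0.97904685  1.82986838  0.67784234  0.99973472
  1.41449862]
2.3 [ 0.71142848  0.71941985 -1.02981862  1.82862794  0.72249161  1.02403797
  1.68483201]
hover 10.62 [587.1   5.2 188.3] [ 0.3 -0.3 -0.7] 1.0
```

View pics/w2.png

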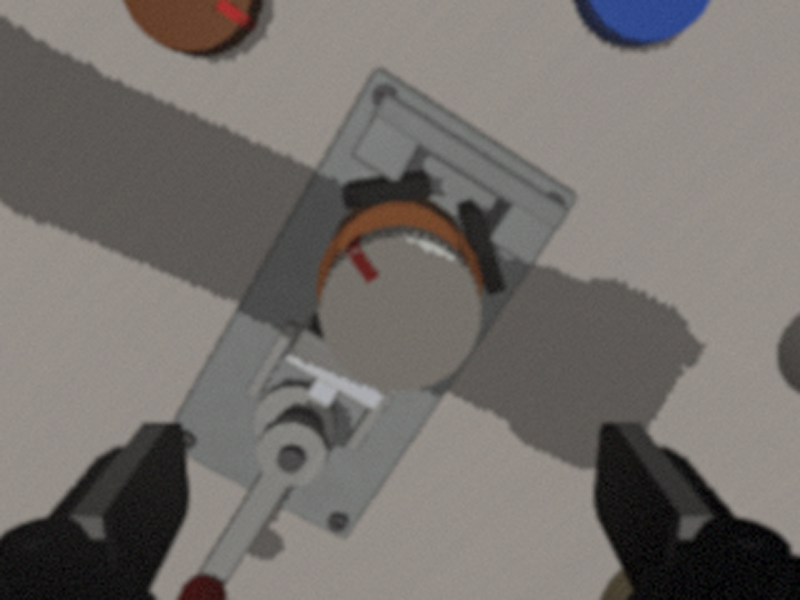

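View pics/scene2.png

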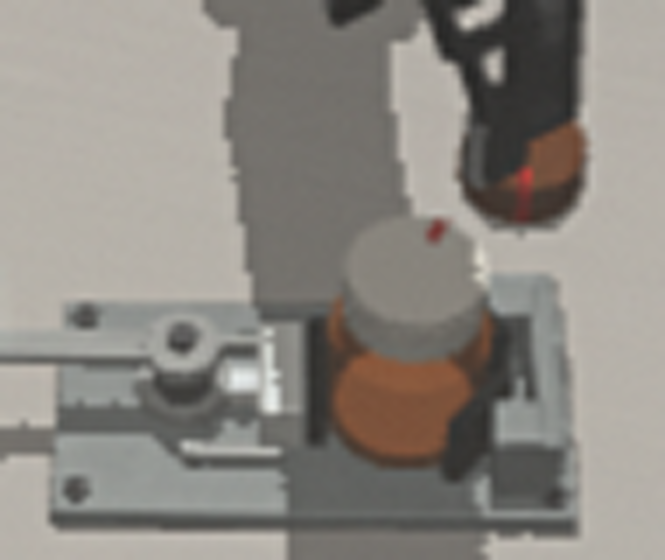

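The wrist crop shows the cap top centred near (401,311) and its red mark at (362,262). The scene crop shows the pad against the jar. Next I compute the cap centre and mark angles.

Run:
```python
from h import *
o=readout.get_obs();f=optics.grab_frame("wrist");im=f["frame"]
hsv=cv2.cvtColor(im,cv2.COLOR_RGB2HSV)
roi=np.zeros(im.shape[:2],bool);roi[160:245,275:365]=1
w=(np.array([(401,311),(362,262)],float)-1)/2.5+[160,80]
P=plane(f,w,100.5,o);print("wrist cap,mark",P,np.arctan2(*(P[1]-P[0])[[1,0]]))
c=lambda L:(np.array(L,float)-3)/7+[260,160]
t=optics.grab_frame("top");s=lambda L:(np.array(L,float)-3)/7+[290,165]
T=plane(t,c([(264,312),(254,374)]),100.5);print("top",T,np.arctan2(*(T[1]-T[0])[[1,0]]))
J=plane(t,c([(340,356)]),62)[0]
g=optics.grab_frame("scene");S=plane(g,s([(416,270),(437,230)]),100.5);print("scene",S,np.arctan2(*(S[1]-S[0])[[1,0]]))
for C in(P[0],T[0]):print("jarmark",J,np.linalg.norm((J-C)[:2]),np.arctan2(*(J-C)[[1,0]])%6.283)
# clamp geometry prediction: locked axis = clamp origin
```

```text
wrist cap,mark [[587.54067866   7.27113386 100.5       ]
 [565.80606455   9.89934023 100.5       ]] 3.02125430927278
top [[589.58042427   7.51423859 100.5       ]
 [566.93904301  11.59470928 100.5       ]] 2.9632848756789674
scene [[586.74453032   8.77870351 100.5       ]
 [564.47020022  12.32526723 100.5       ]] 2.983696048858423
jarmark [575.67941303 -19.06840418  62.        ] 28.887036648372167 4.289082250809091
jarmark [575.67941303 -19.06840418  62.        ] 29.99791676158217 4.230376361155905
```

Run:
```python
from h import *
st=lambda m:(lambda o:print(m,round(o["t"],2),o["eef_pos"].round(1),o["wrist_force"].round(1),o["wrist_torque"].round(2),round(o["grip_width"],3)))(readout.get_obs())
C=[588.2,7.7]
manip.line_to([*C,115],quat(.8),rate=150);st("a")
print(manip.line_to([*C,72],rate=80,max_force=8));st("down")
manip.clamp(40);st("grip")
f=optics.grab_frame("wrist");save("w3",f["frame"],(160,80,480,320),2.5)
```

```text
a 11.53 [588.7   7.9 115.4] [ 0.1 -0.1  0.2] [0.01 0.02 0.02] 1.001
False
down 12.21 [588.2   7.8  71.7] [ 0.5  0.6 -0.2] [ 0.07 -0.01 -0.01] 1.002
grip 12.59 [588.7   7.7  72.7] [-0.5  0.6  2.6] [-0.07  0.18 -0.03] 0.65
```

View pics/w3.png

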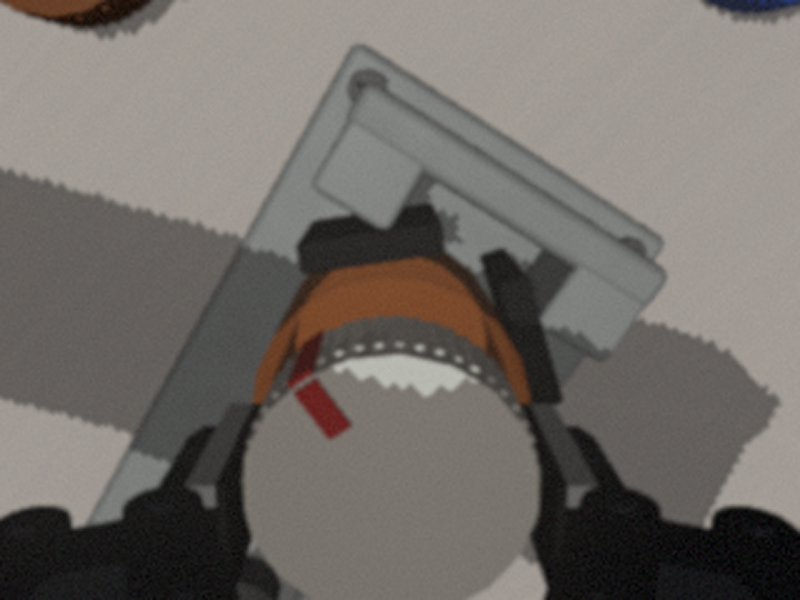

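The cap is gripped: opening 55 mm, side force under 1 N, red mark at (325,408). I start turning in small steps.

Run:
```python
from h import *
st=lambda m:(lambda o:print(m,round(o["t"],2),o["eef_pos"].round(1),o["wrist_force"].round(1),o["wrist_torque"].round(2),round(o["grip_width"],3),abs(o["joint_vel"]).max().round(2)))(readout.get_obs())
C=[588.2,7.7,72]
for h in np.arange(.9,1.61,.1):
    manip.line_to(C,quat(h));st("%.1f"%h)
    o=readout.get_obs()
    if np.abs(o["wrist_force"]).max()>30:break
f=optics.grab_frame("wrist");save("w4",f["frame"],(160,80,480,320),2.5)
```

```text
0.9 12.89 [589.1   8.1  72.8] [-0.3  0.1  4.4] [ 0.09 -0.01  0.34] 0.649 0.01
1.0 13.14 [589.1   8.1  72.8] [-0.3  0.2  5.4] [0.04 0.05 0.24] 0.642 0.01
1.1 13.39 [589.2   8.1  72.9] [0.5 1.  5.6] [0.12 0.04 0.19] 0.643 0.01
1.2 13.64 [589.4   8.1  73.1] [0.  0.6 6.6] [0.1  0.01 0.17] 0.65 0.01
1.3 13.89 [589.5   8.3  73.2] [-0.7  0.9  6.1] [0.09 0.05 0.21] 0.644 0.01
1.4 14.14 [589.6   8.3  73.3] [-0.6  0.4  6.7] [0.04 0.03 0.23] 0.642 0.01
1.5 14.39 [589.6   8.4  73.4] [0.1 0.3 7.4] [0.08 0.05 0.28] 0.639 0.01
1.6 14.64 [589.7   8.5  73.5] [0.8 0.2 7.2] [0.15 0.   0.16] 0.646 0.01
```

View pics/w4.png

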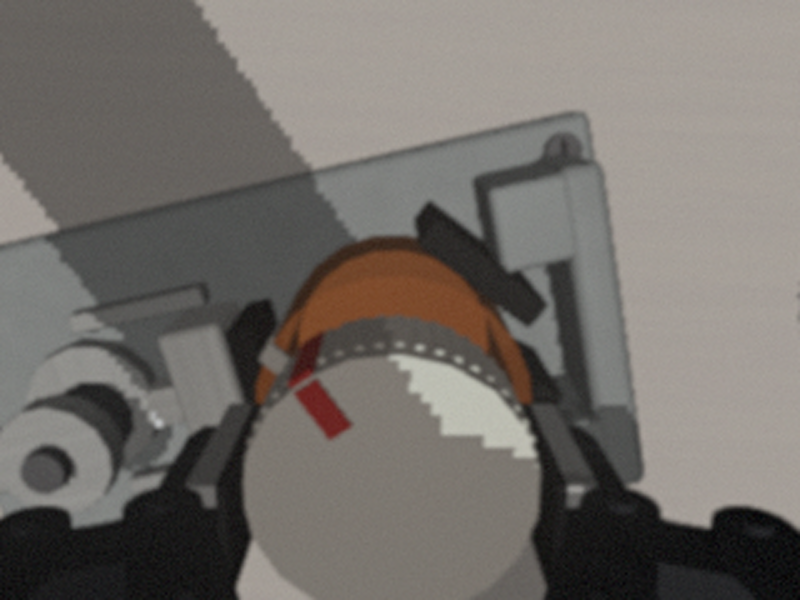

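No slip: the red mark is still at (325,408). The jar's white mark is now visible at (274,358), so I measure both.

Run:
```python
from h import *
o=readout.get_obs();f=optics.grab_frame("wrist")
C=np.array([589.3,8.1])
u=lambda p:(np.array([p],float)-1)/2.5+[160,80]
for n,p,z in(("white",(274,358),62),("red inner",(339,430),100.5),("red edge",(304,386),100.5),("red low",(297,382),97)):
    P=plane(f,u(p),z,o)[0];d=P[:2]-C;print(n,P.round(1),np.hypot(*d).round(1),(np.arctan2(d[1],d[0])%6.283).round(3))
```

```text
white [576.2 -20.1  62. ] 31.1 4.278
red inner [575.6  -2.  100.5] 17.0 3.775
red edge [567.1  -8.3 100.5] 27.6 3.778
red low [567.8 -10.   97. ] 28.1 3.842
```

Run:
```python
from h import *
st=lambda m:(lambda o:print(m,round(o["t"],2),o["eef_pos"].round(1),o["wrist_force"].round(1),o["wrist_torque"].round(2),round(o["grip_width"],3)))(readout.get_obs())
for h,z in((1.7,72),(1.75,72),(1.8,72.5),(1.85,73),(1.9,73.5),(2.0,74),(2.09,74)):
    manip.line_to([588.4,7.8,z],quat(h));st("%.2f"%h)
o=readout.get_obs();f=optics.grab_frame("wrist");save("w5",f["frame"],(160,80,480,320),2.5)
```

```text
1.70 14.99 [590.    8.8  73.9] [-1.2 -0.1  8.5] [0.01 0.19 0.1 ] 0.644
1.75 15.24 [589.9   8.9  74. ] [-1.3  0.5  9.9] [0.07 0.2  0.1 ] 0.645
1.80 15.49 [589.7   8.8  74. ] [-0.   1.   7.6] [0.14 0.12 0.08] 0.646
1.85 15.74 [589.5   8.8  74. ] [0.7 1.3 5.6] [ 0.21 -0.06  0.13] 0.649
1.90 15.99 [589.3   8.8  74. ] [0.9 2.7 3.7] [ 0.42 -0.33  0.01] 0.647
2.00 16.24 [588.9   9.   74.1] [2.2 3.  1.7] [ 0.71 -0.53 -0.01] 0.645
2.09 16.49 [588.7   9.   74.1] [2.6 4.5 0.7] [ 0.97 -0.68 -0.01] 0.646
```

View pics/w5.png

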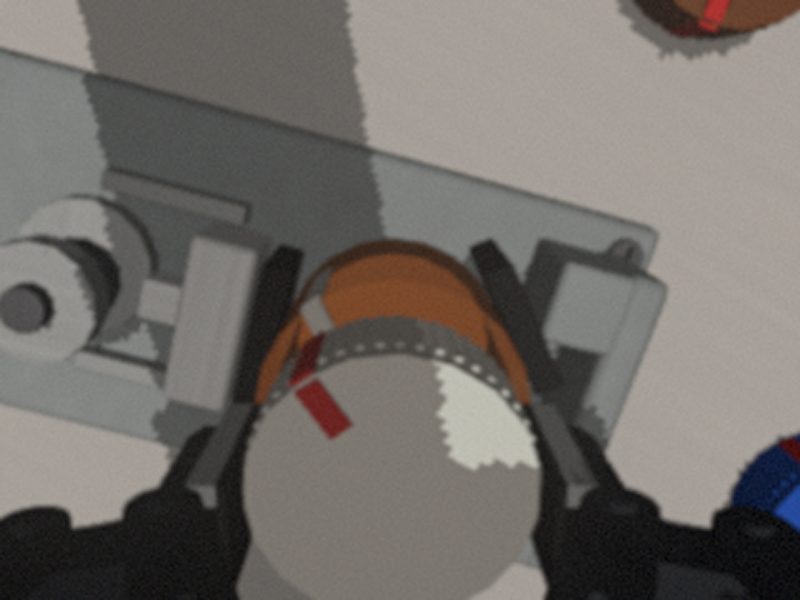

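Marks now line up: the white mark at (318,313) is directly beyond the red mark at (325,408). Check the numbers, ease sideways to drop the lateral load, then lift.

Run:
```python
from h import *
st=lambda m:(lambda o:print(m,round(o["t"],2),o["eef_pos"].round(1),o["wrist_force"].round(1),o["wrist_torque"].round(2),round(o["grip_width"],3)))(readout.get_obs())
o=readout.get_obs();f=optics.grab_frame("wrist")
C=np.array([589.2,8.8]);u=lambda p:(np.array([p],float)-1)/2.5+[160,80]
for n,p,z in(("white",(318,313),62),("red edge",(304,386),102),("red in",(339,430),102)):
    P=plane(f,u(p),z,o)[0];d=P[:2]-C;print(n,P.round(1),np.hypot(*d).round(1),(np.arctan2(d[1],d[0])%6.283).round(3))
manip.line_to([588.9,8.9,74.3],quat(2.09));st("ease")
for z in(78,83,90,98,105.5):
    h=manip.line_to([588.9,8.9,z],quat(2.09),rate=40,max_force=25);st("z%g %s"%(z,h))
    if h:break
manip.sleep(.4);st("end")
f=optics.grab_frame("wrist");save("w6",f["frame"],(100,0,500,300),2)
g=optics.grab_frame("scene");save("scene6",g["frame"],(290,145,385,225),7)
g=optics.grab_frame("top");save("top6",g["frame"],(240,150,370,240),6)
```

```text
white [575.1 -18.6  62. ] 30.8 4.239
red edge [576.  -16.5 102. ] 28.5 4.23
red in [580.5  -7.  102. ] 18.0 4.207
ease 16.84 [588.7   9.1  74.1] [ 1.5  4.5 -0.1] [ 0.81 -0.51 -0.06] 0.644
z78 False 17.09 [588.6   9.1  77.9] [ 2.4  3.8 -0.1] [ 0.78 -0.48  0.01] 0.644
z83 False 17.37 [587.6   6.5  82.2] [-0.4 -0.6 -1. ] [ 0.01  0.04 -0.02] 0.646
z90 False 17.69 [588.9   8.4  90.3] [ 0.2  0.8 -0.4] [0.01 0.05 0.01] 0.641
z98 False 18.04 [589.2   9.   98.5] [-0.8 -1.1  0.4] [ 0.07 -0.   -0.01] 0.647
z105.5 False 18.38 [589.2   9.  105.9] [ 0.5  0.7 -0. ] [ 0.02  0.   -0.01] 0.644
end 18.78 [588.8   8.9 105.4] [-0.  -0.7 -0.3] [ 0.01 -0.03 -0.04] 0.647
```

View pics/w6.png

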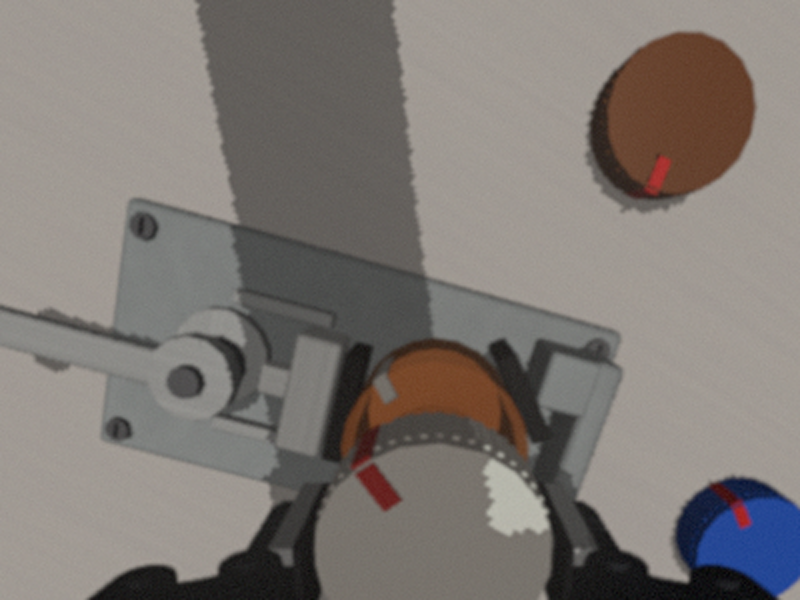

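View pics/scene6.png

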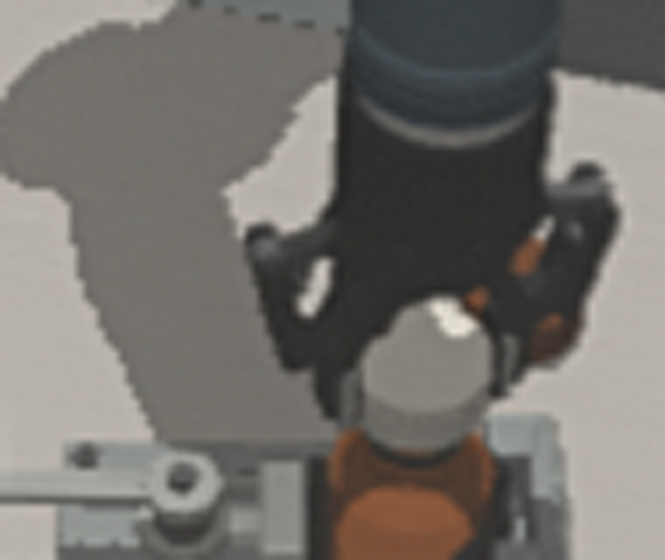

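View pics/top6.png

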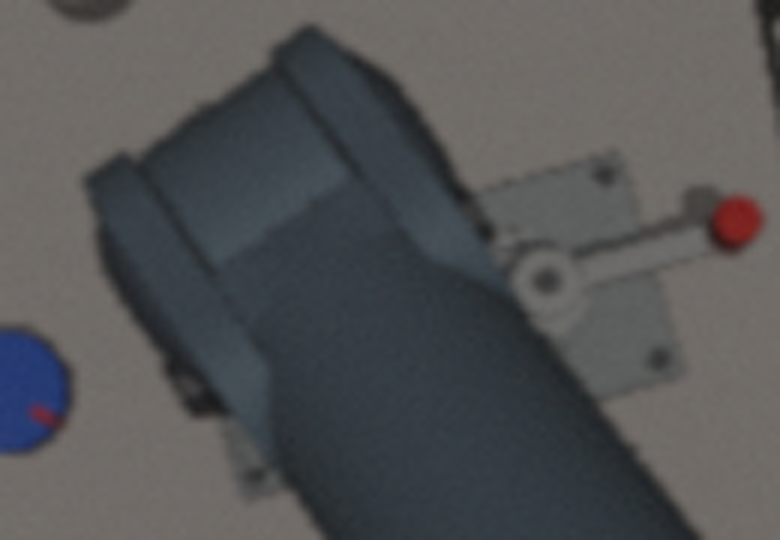

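Lifted cleanly. In the wrist crop, cap and jar outlines share a centre (x≈434), the white mark is unmoved at (383,388), and the lever is still along -y. I check height, level and centring with depth.

Run:
```python
from h import *
o=readout.get_obs();f=optics.grab_frame("wrist");D=f["depth"]
def pts(f,m,o=None):
    v,u=np.nonzero(m&(f["depth"]>0));q,d=ray(f,np.c_[u,v],o);return q+d*f["depth"][v,u][:,None],u,v
P,u,v=pts(f,np.ones(D.shape,bool),o)
m=(np.hypot(P[:,0]-588,P[:,1]-8)<34)&(P[:,2]>110)&(v<300)&(v>215)&(u>265)&(u<370)
Q=P[m];print("n",len(Q),"z pct",np.percentile(Q[:,2],[5,25,50,75,95]).round(1))
t=Q[abs(Q[:,2]-np.percentile(Q[:,2],60))<3];c=np.linalg.lstsq(np.c_[t[:,:2]-t[:,:2].mean(0),np.ones(len(t))],t[:,2],rcond=None)[0];print("plane slope",c.round(3))
(ce,r)=cv2.minEnclosingCircle(t[:,:2].astype(np.float32));print("encl",ce,r)
s=optics.grab_frame("scene");P,u,v=pts(s,np.ones(D.shape,bool))
for lo,hi in((85,110),(120,140)):
    k=(np.hypot(P[:,0]-588,P[:,1]-8)<27)&(P[:,2]>lo)&(P[:,2]<hi)
    print(lo,k.sum(),np.percentile(P[k,2],[5,50,95]).round(1) if k.any() else 0)
# scene: cap top silhouette & jar white mark now
w=plane(f,(np.array([(383,388)],float)-1)/2+[100,0],62,o)[0];d=w[:2]-[588,8.3];print("white",w.round(1),np.hypot(*d),np.arctan2(d[1],d[0])%6.283)
w=plane(f,(np.array([(369,469)],float)-1)/2+[100,0],133.5,o)[0];d=w[:2]-[588,8.3];print("red",w.round(1),np.hypot(*d),np.arctan2(d[1],d[0])%6.283)
t=optics.grab_frame("top");c=lambda L:(np.array(L,float)-3)/6+[240,150]
pk=plane(t,c([(737,221)]),95)[0];print("knob",pk,"expected", [633.7,-163.2])
save("top7",t["frame"]);save("scene7",s["frame"])
```

```text
n 8295 z pct [126.8 133.6 134.  134.5 135.1]
plane slope [ 2.00000e-03 -0.00000e+00  1.34107e+02]
encl (585.0640258789062, 7.166946887969971) 27.888347625732422
85 62 [85.4 88.3 93.6]
120 218 [131.5 134.5 136.9]
white [576.4 -18.6  62. ] 29.307536361613238 4.304228099654539
red [575.5 -15.5 133.5] 26.900509575245813 4.230342205828736
knob [ 632.17453461 -161.82694763   95.        ] expected [633.7, -163.2]
```

View pics/scene7.png

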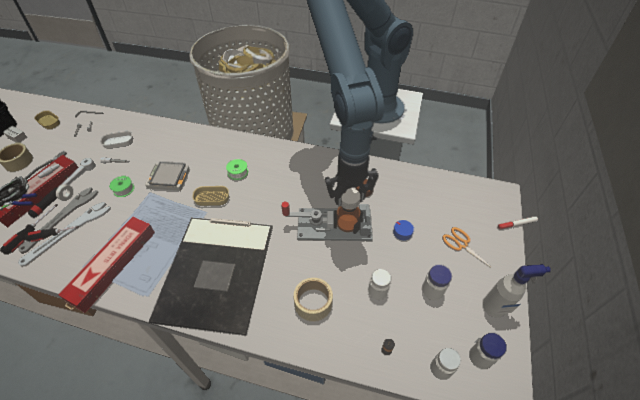

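Cap top is at 134.1 mm, so its lower edge is at about 110 (about 20 mm clear), and it is level. The knob is at the locked spot. The cap centre in x differs by 1–3 mm between views, so I compare cap and jar in the same cameras.

Run:
```python
from h import *
from scipy.optimize import least_squares
def go(n):
    o=readout.get_obs();f=optics.grab_frame(n);D=f["depth"];v,u=np.nonzero(D>0)
    q,d=ray(f,np.c_[u,v],o);P=q+d*D[v,u][:,None]
    col=f["frame"][v,u].astype(int)
    hsv=cv2.cvtColor(f["frame"],cv2.COLOR_RGB2HSV)[v,u]
    rr=np.hypot(P[:,0]-588,P[:,1]-8)
    amber=(hsv[:,0]>3)&(hsv[:,0]<18)&(hsv[:,1]>120)
    white=(hsv[:,1]<60)&(hsv[:,2]>70)
    for nm,m,R in(("jar",amber&(P[:,2]>18)&(P[:,2]<58)&(rr<40)&(rr>26),33),("cap",white&(P[:,2]>112)&(P[:,2]<131)&(rr>22)&(rr<34),28)):
        Q=P[m]
        if len(Q)<15: print(n,nm,len(Q));continue
        s=least_squares(lambda c:np.hypot(Q[:,0]-c[0],Q[:,1]-c[1])-R,[588,8],loss="soft_l1")
        print(n,nm,len(Q),s.x.round(1),"rms",np.sqrt(np.mean((np.hypot(*(Q[:,:2]-s.x).T)-R)**2)).round(2))
go("wrist");go("scene")
```

```text
wrist jar 374 [587.8   8.5] rms 0.72
wrist cap 872 [587.   8.] rms 1.19
scene jar 120 [587.4   9.8] rms 1.07
scene cap 88 [587.9   8.5] rms 1.73
```

Within each camera, cap and jar centres agree to 1.0–1.4 mm. I hand in.

Run:
```python
from h import *
o=readout.get_obs();print(o["t"],o["eef_pos"],o["grip_width"],o["wrist_force"])
job.finish_job()
```

```text
19.1833 [588.89715673   8.87403882 105.47725831] 0.6398081652300189 [ 0.68841304  0.73578672 -0.36682739]
the job is handed in; nothing more can be done
```

I locked the jar, unscrewed the white cap and handed the job in at 19.2 s, still holding the cap over the jar. The rig gave no verdict.

- **Clamp:** I swung the lever to its end stop, where the knob stalled at about 24 N. The knob was later seen about 2 mm from its predicted locked position, and the pad was against the jar.
- **Turning:** The cap turned 1.29 rad counter-clockwise without slipping in the grip. The marks met within about 0.03 rad before the lift.
- **Jar:** Its white mark read 4.24–4.30 rad throughout, which is within measuring scatter, so I saw no sign that it turned.
- **Final pose:** The cap is level (slope 0.002 or less). Its lower edge is about 110 mm above the bench, roughly 19–21 mm clear of the mouth.
- **Centring:** Cap and jar centres agree within about 1–1.4 mm in both the wrist and scene cameras. A rougher circle drawn round the cap top in the wrist view gave x about 3 mm lower. I put that down to calibration, because the cap did not shift in the grip during the lift.
- **Bystanders:** They look unmoved in the scene picture; I did not measure them.

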